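# Turn the mailing tube label up and set it in the dispatch cradle

## Task

The mailing tube has to be ready for the courier to scan: roll it along the desk until its white address label faces straight up and let it lie there, and only then lift it. Lay it in both saddles of the wooden cradle, lengthwise and centred, with the label still facing up, and leave the other things on the desk where they are.

Things in the scene. Friction and masses are not known exactly. Their poses are not given: they have to be found in the camera images.
- tube: mailing tube, cylinder 44 mm across, 160 mm long, about 0.17 kg, brown with white end caps. Origin at its centre (22 mm above what it lies on; the bare desk is 2.4 mm lower than the black mat); its y axis runs along it; x and z are not tied to the label. Rolled by d metres it turns d / 0.022 rad; dragging its top moves it half as far as the drag. Let go slowly, it stops within about 1 cm.
- label (a point): at the tube's centre; its z axis points out through the middle of the white address label (90 mm long, 36 degrees round the tube to each side; grey lines, bar code), y runs along the tube. The label turns with the tube and starts 57 to 180 degrees from up, to either side. A thin blue tape seam runs along the tube 180 degrees round from the label (seam underneath = label up).
- cradle: wooden cradle fixed to the desk, base 100 x 150 x 12 mm, with two V-shaped saddles (90 degrees, 16 mm thick, their tops 62 mm above the black mat's level, 92 mm across) 55 mm to either side of the middle; between them 94 mm are free for fingers above the base. Origin at the centre of its underside; the seated tube lies along its y axis.
- cradle_seat (a point): where the tube's centre lies when it is seated in the cradle's saddles (about 55 mm above the black mat); same axes as the cradle
- mug: orange mug, 81 x 113 x 101 mm, bystander; origin at the centre of its underside
- eraser: blue and white eraser, 22 x 45 x 12 mm, bystander; origin at the centre of its underside
- binder_clip_0: black binder clip, 32 x 21 x 37 mm, bystander; origin at the centre of its underside
- sticky_notes: yellow sticky note pad, 76 x 76 x 20 mm, bystander; origin at the centre of its underside
- glasses_case: black and brown glasses case, 58 x 158 x 38 mm, bystander; origin at the centre of its underside
Not all that is in view belongs to the job. Several things have the shape of the tube; the one meant has the colours described above.

How it is judged (in metres and radians):
On the way:
1. the tube lies still and untouched on the desk with its label facing up (within 15 degrees) (angle between label's own z axis and vertical below 0.262 rad and height (world z) of tube below 0.027 m and contact force between tube and the arm below 0.1 N and contact force between tube and the fingers below 0.1 N and linear speed of tube below 0.02 m/s), for 0.2 s.
At the end, for the whole second after the job is handed in: the tube lies at rest in both saddles of the cradle, centred within 15 mm and within 6 mm of its seated height, along the cradle within 0.1 rad, its label within 20 degrees of straight up (angle between label's own z axis and vertical below 0.35 rad and horizontal distance between tube and cradle_seat below 0.015 m and z of tube in the frame of cradle_seat between -0.006 and 0.006 m and angle between the y axis of tube and the y axis of cradle, either way round below 0.1 rad and linear speed of tube below 0.02 m/s); the robot touches nothing.
It fails at once if the tube is lifted off the desk (by more than 20 mm) while its label does not face up (more than 30 degrees off) (height (world z) of tube above 0.042 m and angle between label's own z axis and vertical above 0.524 rad).
It fails at once if a bystander is moved by more than 30 mm (distance of any of mug, eraser, binder_clip_0, sticky_notes, glasses_case from where it was at the start of the episode above 0.03 m).
It also fails if it takes over 72 s, if anything falls off the work surface, if the arm or the gripper's body presses on something with over 40 N, if the wrist force passes 120 N, or if a joint passes its speed limit or range.

## Robot

A 6-joint arm with a two-finger parallel gripper is mounted at the origin on the work surface; the furniture and walls round the work are solid. World frame = base frame: x ahead of the robot, y to its left, z up, the work surface at z = 0. Lengths are in mm, angles in rad, forces in N, time in s.
With the tool pointing down it reaches from about 400 to 825 mm from the base axis. Payload 7 kg.
Tool frame: the origin (TCP) lies midway between the tips of the shut fingers; the grasp point (between the pads) lies 19 mm behind it (ctrl.tcp_to_grasp is the distance from the TCP to the grasp point, in mm); z points along the fingers, y is the line along which they close (so a half turn about z gives the same grasp; the last joint's range is limited). The gripper opens to 88 mm and grips with 3 to 60 N. Pads are 19 mm wide; open, the fingers measure 130 mm over their backs; the gripper's body (78 mm by 193 mm) begins 47 mm behind the grasp point.
Start: joints at [1.519, 0.359, 0.012, 0, -1.224, -0.288], TCP at [224.984, 636.378, 226.561] pointing down, gripper open.
Joint ranges: [-3.07, 3.07], [-1.43, 2.12], [-1.02, 1.25], [-3.03, 1.67], [-3.05, -0], [-3.03, 3.03]. Speed limits (rad/s): [2.39, 2.39, 3.01, 3.14, 3.14, 3.14].

## Interface

Orientations are given as a 3x3 rotation matrix whose columns are the frame's x, y, z axes.
In Python, from plant import ctrl gives the robot as it stands.
- The arm moves only by the shell command python3 -m creep 'ROWS' [FORCE]. ROWS is JSON, a list of rows, each an object of numbers: "jaw": the opening, from 0 (shut) to 1 (fully open); "x", "y", "z": the shift along the tool's x, y, z in units of 40 mm (1.0 is 40 mm); "roll": the turn about the tool's z in units of 5 degrees (1.0 is 5 degrees). A call has 1 to 12 rows; each row shifts and turns the commanded pose from where the row before left it, along the tool's axes as they then stand; what a row does not reach is not made up. A row lasts 1/8 s, in which the tool goes at most 62.5 mm and 10.7 degrees, less where a joint would pass 70% of its speed; a pose out of reach is approached as far as the arm can. A call is refused whole if a number of a shift passes 1 or a number of a turn 1, either way. A call with a gripper value outside its range is refused whole. The fingers move at their own pace and stop on an object; FORCE is the grip in N (left out, the last holds). Time passes only in rows, so rows that do not move let the fingers close. It gives the time, the measured TCP pose, the force, the opening and the grip force at its end, in the units of the state.
- ctrl.get_obs(): the state, without advancing time (a new reading comes with each control period).
- ctrl.read_camera(name): name is "scene" or "top"; returns a dict with "color" (480x640x3 uint8, red, green, blue), "z_map" (480x640 float32, mm along the optical axis (not along the pixel's ray), 0 where there is no reading), "mtx" (3x3 intrinsics, pixels), "k1" (the pictures are not rectified: a ray, as slopes to the right and down, at radius r is drawn at 1 + k1 r^2 times it, then the intrinsics apply), "R" (3x3) and "t" (3): a world point X has camera coordinates R X + t. Camera axes: x right, y down, z forward; pixel columns grow to the right and rows downward; lengths in mm; the calibration is good to about 2 mm. A picture is of the moment at which its call begins.
- ctrl.job_done(): hands the job in; it is judged then, once.
The state is a dict: "time": time; "qpos": joint angles; "qvel": joint speeds; "tau": joint torques, N m; "tool_pos": TCP position; "orientation": TCP orientation; "ft_force": force on the tool from outside, world axes, zero at the start; "ft_torque": the same for the moment, N m; "grip_width": finger opening in mm; "gripper_force": force on a finger pad.
Only numpy, scipy, OpenCV 4.12 (cv2) and the standard library are available. Lean on these libraries where they do the work, as an engineer would, in place of code of your own. Each camera call takes 0.05 s, during which the arm holds its last target. There are 200 camera calls.

## Working session

There is one attempt and no reset: what is moved stays moved. The work goes in short steps, Python scripts to look and compute and a shell command to move; the robot and the scene stay as the last step left them, time stands still between calls to the robot, and variables do not carry over. Pictures are saved under pics/ and viewed, at most 10 in all, crops included, and the job is handed in when it is done.

```bash
mkdir -p pics; ls; cat > h.py <<'E'
import numpy as np, cv2
from plant import ctrl
def cam(n,save=None):
    c=ctrl.read_camera(n)
    if save: cv2.imwrite('pics/'+save,c['color'][:,:,::-1])
    return c
def rays(c,px):
    px=np.atleast_2d(np.array(px,float)); K=np.array(c['mtx'])
    d=np.c_[(px[:,0]-K[0,2])/K[0,0],(px[:,1]-K[1,2])/K[1,1]]
    u=d.copy()
    for _ in range(20): u=d/(1+c['k1']*(u**2).sum(1,keepdims=True))
    R=np.array(c['R']); o=-R.T@np.array(c['t'])
    return o,np.c_[u,np.ones(len(u))]@R
def onplane(c,px,z):
    o,v=rays(c,px); return o+v*((z-o[2])/v[:,2:3])
def cloud(c):
    vv,uu=np.mgrid[0:480,0:640]
    o,v=rays(c,np.c_[uu.ravel(),vv.ravel()])
    p=o+v*c['z_map'].reshape(-1,1); p[c['z_map'].ravel()==0]=np.nan
    return p.reshape(480,640,3)
E
python3 - <<'E'
from h import *
for n in('scene','top'):
    c=cam(n,n+'0.png'); print(n,np.round(-np.array(c['R']).T@c['t']),np.round(c['R'],2).tolist(),c['k1'],(c['z_map']>0).mean())
o=ctrl.get_obs(); print(o['time'],np.round(o['tool_pos'],1),np.round(o['orientation'],3).tolist(),o['grip_width'],ctrl.tcp_to_grasp)
E
```

```text
pics
scene [567. 547. 977.] [[-1.0, -0.04, 0.0], [-0.03, 0.81, -0.58], [0.02, -0.58, -0.82]] 0.007046103776565962 0.9959928385416666
top [ 433.  -89. 1067.] [[0.02, -1.0, -0.01], [-0.99, -0.02, -0.15], [0.15, 0.01, -0.99]] -0.02815504847206673 0.99591796875
0.1 [224.8 636.  225.7] [[0.943, -0.333, -0.0], [-0.333, -0.943, -0.001], [0.0, 0.001, -1.0]] 87.73325380139347 18.8
```

View pics/scene0.png

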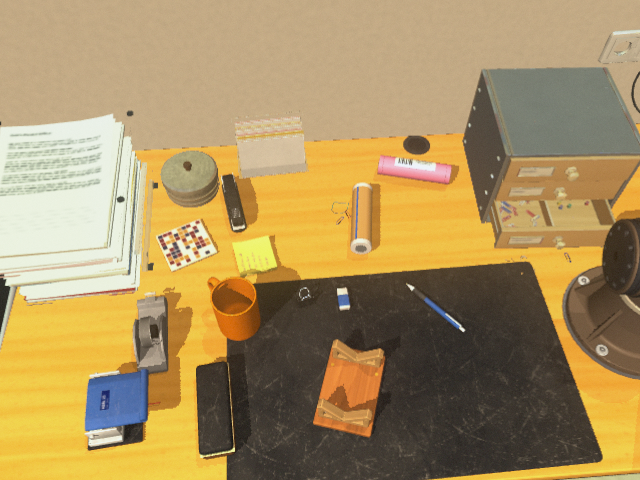

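View pics/top0.png

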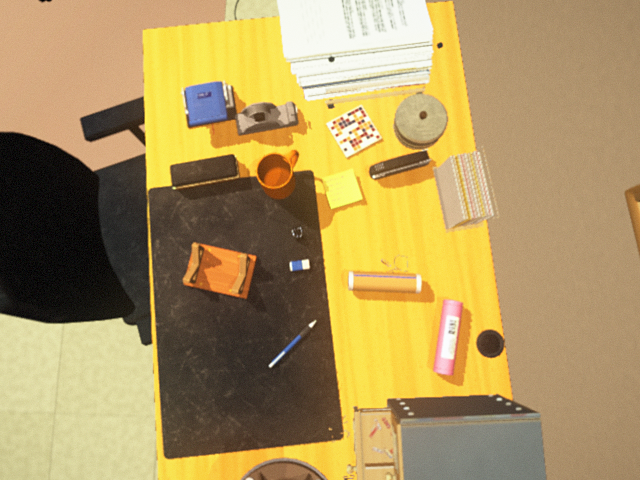

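The scene view shows the tube at (361,217) with its blue seam on the +x side, the cradle at (350,390), the eraser at (343,298), the clip at (305,293) and the mug at (235,308). The top view shows the tube at (385,281) lying along y and the cradle at (220,270). The pink tube is a decoy.

```bash
python3 - <<'E'
from h import *
s=cam('scene');t=cam('top')
a=cv2.resize(s['color'][170:265,320:400],None,fx=6,fy=6,interpolation=cv2.INTER_CUBIC)
b=cv2.resize(t['color'][255:310,335:435],None,fx=3,fy=6,interpolation=cv2.INTER_CUBIC)
im=np.zeros((570,800,3),np.uint8); im[:570,:480]=a[:570]; im[:330,480:780]=b
cv2.imwrite('pics/crop.png',im[:,:,::-1])
for n,c,(r0,r1,c0,c1) in(('s',s,(170,265,320,400)),('t',t,(255,310,335,435))):
    P=cloud(c); q=P[r0:r1,c0:c1].reshape(-1,3)
    print(n,'desk z',np.nanmedian(q[:,2]))
    m=(q[:,2]>12)&(q[:,2]<60); q=q[m]
    print(n,len(q),q.min(0).round(1),q.max(0).round(1))
    mid=(q[:,2]>0); 
    # axis: PCA-fit of cylinder by least squares
    from scipy.optimize import least_squares
    f=lambda p: np.hypot((q[:,0]-p[0]-p[1]*(q[:,1]-q[:,1].mean()))/np.hypot(1,p[1]),q[:,2]-p[2])-22
    r=least_squares(f,[q[:,0].mean(),0,20],loss='soft_l1'); print(r.x,'rms',np.sqrt(np.mean(r.fun**2)),'y mean',q[:,1].mean(),(np.percentile(q[:,1],[1,99])))
    P=cloud(c); img=c['color'].astype(int)
    blue=(img[:,:,2]>img[:,:,0]+15); blue[:r0]=0;blue[r1:]=0;blue[:,:c0]=0;blue[:,c1:]=0
    g=P[blue]; g=g[g[:,2]>8]; 
    if len(g): 
        print('seam',len(g),np.median(g,0)); ym=q[:,1].mean()
        print('ang', np.degrees(np.median(np.arctan2(g[:,0]-r.x[0]-r.x[1]*(g[:,1]-ym),g[:,2]-r.x[2]))))
    # cradle
for n,c,(r0,r1,c0,c1) in(('s',s,(330,445,305,395)),('t',t,(235,305,175,265))):
    P=cloud(c);q=P[r0:r1,c0:c1].reshape(-1,3)
    for lo,hi in((8,20),(45,75)):
        k=q[(q[:,2]>lo)&(q[:,2]<hi)]; rr=cv2.minAreaRect(k[:,:2].astype(np.float32)); print(n,lo,len(k),rr,np.percentile(k[:,2],[5,50,98]).round(1))
E
```

```text
s desk z -2.2110147950310193
s 1485 [ 424.  -347.3   12.1] [ 533.1 -126.9   46.8]
[5.07970865e+02 9.94821478e-02 1.89558844e+01] rms 9.437105839515905 y mean -210.77886667851394 [-343.38176608 -129.24583674]
seam 66 [ 521.57279846 -209.48573855   38.44076624]
ang 33.01576812216913
t desk z -1.6721886044483654
t 1414 [ 486.1 -294.2   15.7] [ 533.1 -132.6   46.3]
[5.09594731e+02 2.37641138e-02 1.90527539e+01] rms 1.8144763061694853 y mean -212.95614480043307 [-291.86437147 -133.61748541]
s 8 3255 ((530.5089111328125, 163.60891723632812), (150.4418487548828, 99.8917465209961), 78.56568908691406) [ 8.8 11.5 17.3]
s 45 586 ((530.4310913085938, 163.49365234375), (127.77518463134766, 90.42198944091797), 78.74024963378906) [45.9 54.3 61.9]
t 8 1981 ((552.947265625, 156.59217834472656), (150.788818359375, 148.3414764404297), 79.2953109741211) [ 8.7 11.4 16.3]
t 45 336 ((529.2310791015625, 160.93658447265625), (126.7279281616211, 90.7724609375), 78.95610046386719) [46.  54.8 62.3]
```

View pics/crop.png

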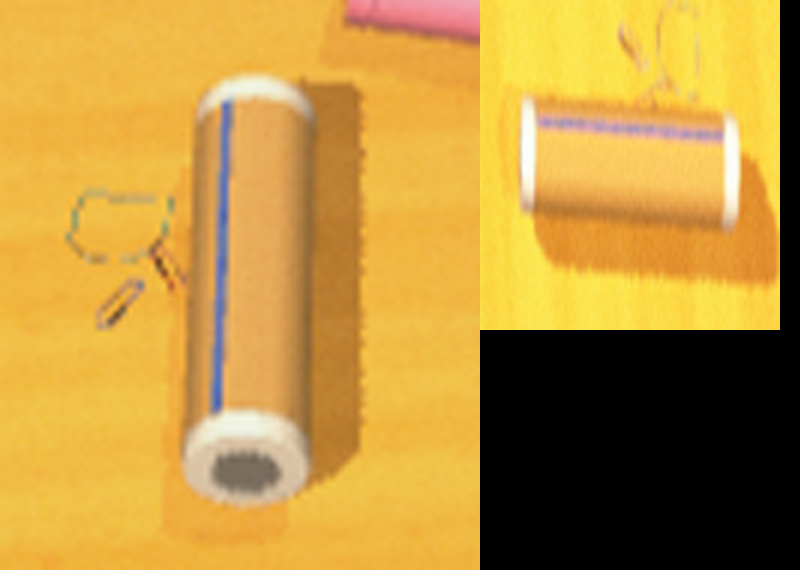

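The crop shows the blue seam about 33° off the top toward +x, from (228,105) to (217,410), so the label is underneath on the -x side. Rolling -x by about 82 mm (a 164 mm drag at the top) avoids the litter on the +x side. I'll move over to the tube first.

```bash
python3 -m creep '[{"jaw":0,"x":0.88,"y":0.58},{"jaw":0,"x":0.88,"y":0.58},{"jaw":0,"x":0.88,"y":0.58},{"jaw":0,"x":0.88,"y":0.58},{"jaw":0,"x":0.88,"y":0.58},{"jaw":0,"x":0.88,"y":0.58},{"jaw":0,"x":0.88,"y":0.58},{"jaw":0,"x":0.88,"y":0.58},{"jaw":0,"x":0.88,"y":0.58},{"jaw":0,"x":0.88,"y":0.58},{"jaw":0}]' 20
python3 -m creep '[{"jaw":0,"roll":1},{"jaw":0,"roll":1},{"jaw":0,"roll":1},{"jaw":0,"roll":1},{"jaw":0,"roll":1},{"jaw":0,"roll":1},{"jaw":0,"roll":1},{"jaw":0,"roll":1},{"jaw":0,"roll":1},{"jaw":0,"roll":1},{"jaw":0,"roll":1},{"jaw":0,"roll":1}]'
python3 -m creep '[{"jaw":0,"roll":0.8},{"jaw":0,"roll":0.8},{"jaw":0,"roll":0.8},{"jaw":0}]'
cat >> h.py <<'E'
def to(p,yaw=None):  # shift needed in tool units; yaw=deg wanted for tool x axis
    o=ctrl.get_obs(); R=np.array(o['orientation']); d=np.array(p)-o['tool_pos']
    y=np.degrees(np.arctan2(R[1,0],R[0,0]))
    print('t',round(o['time'],2),'pos',np.round(o['tool_pos'],1),'yaw',round(y,2),'tilt z',np.round(R[:,2],3),'shift(units)',np.round(R.T@d/40,3),'j6',np.round(o['qpos'],2),'F',np.round(o['ft_force'],1))
    if yaw is not None: print('roll units',round(-((yaw-y+180)%360-180)/5,2))
def tube(c,box):
    from scipy.optimize import least_squares
    r0,r1,c0,c1=box; P=cloud(c); img=c['color'].astype(int)
    q=P[r0:r1,c0:c1].reshape(-1,3); q=q[(q[:,2]>12)&(q[:,2]<80)]
    L,lab=cv2.connectedComponents(np.uint8((P[r0:r1,c0:c1,2]>12)&(P[r0:r1,c0:c1,2]<80)))
    k=max(range(1,L),key=lambda i:(lab==i).sum()); q=P[r0:r1,c0:c1][lab==k]
    ym=np.percentile(q[:,1],[2,98]).mean()
    f=lambda p: np.hypot((q[:,0]-p[0]-p[1]*(q[:,1]-ym))/np.hypot(1,p[1]),q[:,2]-p[2])-22
    r=least_squares(f,[q[:,0].mean(),0,20],loss='soft_l1').x
    print('tube x,y,z',r[0].round(1),ym.round(1),r[2].round(1),'axis deg',90-np.degrees(np.arctan(r[1])).round(2),'ylim',np.percentile(q[:,1],[1,99]).round(1))
    ins=np.zeros(img.shape[:2],bool); ins[r0:r1,c0:c1]=lab==k
    ang=lambda g:np.degrees(np.arctan2(g[:,0]-r[0]-r[1]*(g[:,1]-ym),g[:,2]-r[2]))
    g=P[ins&(img[:,:,2]>img[:,:,0]+15)]
    if len(g): print('seam ang',np.median(ang(g)),len(g))
    g=P[ins&(img.min(2)>160)]; g=g[abs(g[:,1]-ym)<40]
    if len(g)>20: print('label ang',np.percentile(ang(g),[3,50,97]).round(1),len(g))
    return r,ym
E
python3 - <<'E'
from h import *
tube(cam('scene'),(170,265,345,376)); tube(cam('top'),(264,310,335,435))
to((509.5,-213,80),-91.4)
E
```

```text
tube x,y,z 509.8 -208.1 18.7 axis deg 88.65 ylim [-289.  -129.5]
seam ang 30.84014522582652 65
tube x,y,z 509.6 -212.7 19.1 axis deg 88.6 ylim [-291.8 -133.6]
label ang [25.  31.6 42.4] 32
t 0.3 pos [224.9 636.2 226.3] yaw -19.47 tilt z [-0.    -0.001 -1.   ] shift(units) [13.784 17.643  3.667] j6 [ 1.52  0.36  0.01 -0.   -1.22 -0.29] F [-0.2  0.4  0.8]
roll units 14.39validation failed for argument at $[0]...
validation failed for argument at $[0]...
validation failed for argument at $[0]...
```

```bash
python3 -m creep '[{"jaw":0,"x":0.88,"y":0.58,"z":0,"roll":0},{"jaw":0,"x":0.88,"y":0.58,"z":0,"roll":0},{"jaw":0,"x":0.88,"y":0.58,"z":0,"roll":0},{"jaw":0,"x":0.88,"y":0.58,"z":0,"roll":0},{"jaw":0,"x":0.88,"y":0.58,"z":0,"roll":0},{"jaw":0,"x":0.88,"y":0.58,"z":0,"roll":0},{"jaw":0,"x":0.88,"y":0.58,"z":0,"roll":0},{"jaw":0,"x":0.88,"y":0.58,"z":0,"roll":0},{"jaw":0,"x":0.88,"y":0.58,"z":0,"roll":0},{"jaw":0,"x":0.88,"y":0.58,"z":0,"roll":0}]' 20
```

```text
time: 1.55
tool_pos: [480.2, 299.2, 226.8]
orientation: [[0.943, -0.333, 0.0], [-0.333, -0.943, 0.0], [0.0, -0.0, -1.0]]
ft_force: [-0.1, 0.7, -0.8]
grip_width: 1.0
gripper_force: 0.0
```

```bash
python3 -m creep '[{"jaw":0,"x":0.42,"y":0.98,"z":0,"roll":0},{"jaw":0,"x":0.42,"y":0.98,"z":0,"roll":0},{"jaw":0,"x":0.42,"y":0.98,"z":0,"roll":0},{"jaw":0,"x":0.42,"y":0.98,"z":0,"roll":0},{"jaw":0,"x":0.42,"y":0.98,"z":0,"roll":0},{"jaw":0,"x":0.42,"y":0.98,"z":0,"roll":0},{"jaw":0,"x":0.42,"y":0.98,"z":0,"roll":0},{"jaw":0,"x":0.42,"y":0.98,"z":0,"roll":0},{"jaw":0,"x":0.42,"y":0.98,"z":0,"roll":0},{"jaw":0,"x":0.42,"y":0.98,"z":0,"roll":0},{"jaw":0,"x":0.42,"y":0.98,"z":0,"roll":0},{"jaw":0,"x":0.42,"y":0.98,"z":0,"roll":0}]'
python3 -m creep '[{"jaw":0,"x":0,"y":0,"z":0.3,"roll":1},{"jaw":0,"x":0,"y":0,"z":0.3,"roll":1},{"jaw":0,"x":0,"y":0,"z":0.3,"roll":1},{"jaw":0,"x":0,"y":0,"z":0.3,"roll":1},{"jaw":0,"x":0,"y":0,"z":0.3,"roll":1},{"jaw":0,"x":0,"y":0,"z":0.3,"roll":1},{"jaw":0,"x":0,"y":0,"z":0.3,"roll":1},{"jaw":0,"x":0,"y":0,"z":0.3,"roll":1},{"jaw":0,"x":0,"y":0,"z":0.3,"roll":1},{"jaw":0,"x":0,"y":0,"z":0.3,"roll":1},{"jaw":0,"x":0,"y":0,"z":0.3,"roll":1},{"jaw":0,"x":0,"y":0,"z":0.3,"roll":1}]'
python3 -m creep '[{"jaw":0,"x":0,"y":0,"z":0,"roll":0.8},{"jaw":0,"x":0,"y":0,"z":0,"roll":0.8},{"jaw":0,"x":0,"y":0,"z":0,"roll":0.8},{"jaw":0,"x":0,"y":0,"z":0,"roll":0}]'
python3 - <<'E'
from h import *
to((521.5,-211,46),-91.4)
E
```

```text
time: 3.05
tool_pos: [512.8, -211.8, 226.7]
orientation: [[0.943, -0.333, 0.0], [-0.333, -0.943, -0.0], [0.0, -0.0, -1.0]]
ft_force: [0.4, 1.2, -0.2]
grip_width: 0.2
gripper_force: 0.0
time: 4.55
tool_pos: [512.9, -210.4, 82.3]
orientation: [[0.18, -0.984, 0.0], [-0.984, -0.18, -0.0], [0.0, -0.0, -1.0]]
ft_force: [0.1, -0.8, 0.5]
grip_width: 0.3
gripper_force: 0.0
time: 5.05
tool_pos: [512.9, -210.3, 82.6]
orientation: [[-0.025, -1.0, 0.0], [-1.0, 0.025, 0.0], [-0.0, -0.0, -1.0]]
ft_force: [-0.5, -0.2, 0.6]
grip_width: 0.6
gripper_force: 0.0
t 5.05 pos [ 512.9 -210.3   82.6] yaw -91.44 tilt z [ 0.  0. -1.] shift(units) [ 0.011 -0.216  0.915] j6 [-0.04  0.3  -0.44 -0.   -0.83  0.01] F [-0.5 -0.2  0.6]
roll units -0.01
```

```bash
python3 -m creep '[{"jaw":0,"x":0,"y":-0.2,"z":0.5,"roll":0},{"jaw":0,"x":0,"y":0,"z":0.4,"roll":0},{"jaw":0,"x":0,"y":0,"z":0.06,"roll":0},{"jaw":0,"x":0,"y":0,"z":0.03,"roll":0}]'
python3 -m creep '[{"jaw":0,"x":0,"y":0,"z":0.03,"roll":0},{"jaw":0,"x":0,"y":0,"z":0,"roll":0}]'
```

```text
time: 5.55
tool_pos: [520.7, -210.6, 42.9]
orientation: [[-0.025, -1.0, -0.0], [-1.0, 0.025, -0.0], [0.0, 0.0, -1.0]]
ft_force: [0.7, 0.4, -0.1]
grip_width: 0.2
gripper_force: 0.0
time: 5.8
tool_pos: [521.0, -210.6, 42.2]
orientation: [[-0.026, -1.0, 0.001], [-1.0, 0.026, -0.0], [0.0, -0.001, -1.0]]
ft_force: [0.6, 0.1, -0.3]
grip_width: 0.2
gripper_force: 0.0
```

```bash
python3 -m creep '[{"jaw":0,"x":0,"y":0,"z":0.05,"roll":0},{"jaw":0,"x":0,"y":0,"z":0,"roll":0}]'
```

```text
time: 6.05
tool_pos: [522.0, -210.7, 40.8]
orientation: [[-0.025, -1.0, 0.002], [-1.0, 0.025, -0.001], [0.001, -0.002, -1.0]]
ft_force: [0.7, 0.5, 5.8]
grip_width: 0.4
gripper_force: 3.0
```

```bash
python3 -m creep '[{"jaw":0,"x":0,"y":0,"z":0.02,"roll":0},{"jaw":0,"x":0,"y":0,"z":0,"roll":0}]'
```

```text
time: 6.3
tool_pos: [522.7, -210.8, 40.5]
orientation: [[-0.025, -1.0, 0.004], [-1.0, 0.025, -0.001], [0.001, -0.004, -1.0]]
ft_force: [1.3, 1.6, 8.9]
grip_width: -0.1
gripper_force: 4.3
```

```bash
python3 -m creep '[{"jaw":0,"x":0,"y":0.15,"z":0,"roll":0},{"jaw":0,"x":0,"y":0.15,"z":0,"roll":0},{"jaw":0,"x":0,"y":0.15,"z":0,"roll":0},{"jaw":0,"x":0,"y":0.15,"z":0,"roll":0},{"jaw":0,"x":0,"y":0,"z":0,"roll":0}]'; python3 - <<'E'
from h import *
tube(cam('scene'),(165,270,335,400));tube(cam('top','top1.png'),(255,330,335,432))
E
```

```text
time: 6.92
tool_pos: [499.5, -210.3, 41.7]
orientation: [[-0.024, -1.0, 0.006], [-1.0, 0.024, -0.001], [0.001, -0.006, -1.0]]
ft_force: [-0.2, 2.6, 16.8]
grip_width: -0.0
gripper_force: 8.3
tube x,y,z 499.6 -175.9 19.5 axis deg 88.52 ylim [-230.7 -128.5]
seam ang 3.1363152381672568 43
label ang [-37.6  10.6  57.2] 28Traceback (most recent call last):
  File "<stdin>", line 2, in <module>
  File "h.py", line 31, in tube
    k=max(range(1,L),key=lambda i:(lab==i).sum()); q=P[r0:r1,c0:c1][lab==k]
ValueError: max() iterable argument is empty
```

```bash
python3 -m creep '[{"jaw":0,"x":0,"y":0.15,"z":-0.03,"roll":0},{"jaw":0,"x":0,"y":0.15,"z":0,"roll":0},{"jaw":0,"x":0,"y":0.15,"z":0,"roll":0},{"jaw":0,"x":0,"y":0.15,"z":0,"roll":0},{"jaw":0,"x":0,"y":0,"z":0,"roll":0},{"jaw":0,"x":0,"y":0,"z":-0.05,"roll":0},{"jaw":0,"x":0,"y":0,"z":-0.1,"roll":0},{"jaw":0,"x":0,"y":0,"z":-0.2,"roll":0},{"jaw":0,"x":0,"y":0,"z":0,"roll":0}]'; python3 - <<'E'
from h import *
tube(cam('scene'),(165,270,335,400))
to((500,-210,41))
E
```

```text
time: 8.15
tool_pos: [473.3, -209.4, 54.8]
orientation: [[-0.026, -1.0, 0.001], [-1.0, 0.026, -0.0], [0.0, -0.001, -1.0]]
ft_force: [-0.6, -0.1, 0.3]
grip_width: 0.3
gripper_force: 0.0
tube x,y,z 485.8 -188.1 19.1 axis deg 88.35 ylim [-256.3 -128.2]
seam ang -31.572815134792798 28
t 8.2 pos [ 473.  -209.3   54.5] yaw -91.47 tilt z [ 0.001  0.    -1.   ] shift(units) [-0.001 -0.674  0.337] j6 [-0.04  0.28 -0.55 -0.   -0.74  0.01] F [-0.   0.1 -0.6]
```

```bash
python3 -m creep '[{"jaw":0,"x":0,"y":-0.68,"z":0,"roll":0},{"jaw":0,"x":0,"y":0,"z":0.25,"roll":0},{"jaw":0,"x":0,"y":0,"z":0.06,"roll":0},{"jaw":0,"x":0,"y":0,"z":0.05,"roll":0},{"jaw":0,"x":0,"y":0,"z":0,"roll":0}]'
```

```text
time: 8.82
tool_pos: [501.4, -210.1, 41.2]
orientation: [[-0.025, -1.0, 0.003], [-1.0, 0.025, -0.001], [0.001, -0.003, -1.0]]
ft_force: [1.2, 1.3, 9.3]
grip_width: 0.7
gripper_force: 4.8
```

```bash
python3 -m creep '[{"jaw":0,"x":0,"y":0.14,"z":0,"roll":0},{"jaw":0,"x":0,"y":0.14,"z":0,"roll":0},{"jaw":0,"x":0,"y":0.14,"z":0,"roll":0},{"jaw":0,"x":0,"y":0.14,"z":0,"roll":0},{"jaw":0,"x":0,"y":0.14,"z":0,"roll":0},{"jaw":0,"x":0,"y":0.14,"z":0,"roll":0},{"jaw":0,"x":0,"y":0.14,"z":0,"roll":0},{"jaw":0,"x":0,"y":0.14,"z":0,"roll":0},{"jaw":0,"x":0,"y":0.14,"z":0,"roll":0},{"jaw":0,"x":0,"y":0.14,"z":0,"roll":0},{"jaw":0,"x":0,"y":0,"z":0,"roll":0}]'
python3 -m creep '[{"jaw":0,"x":0,"y":0,"z":-0.04,"roll":0},{"jaw":0,"x":0,"y":0,"z":-0.04,"roll":0},{"jaw":0,"x":0,"y":0,"z":-0.1,"roll":0},{"jaw":0,"x":0,"y":0,"z":-0.2,"roll":0},{"jaw":0,"x":0,"y":0,"z":0,"roll":0}]'; python3 - <<'E'
from h import *
r,y=tube(cam('scene'),(165,270,335,425))
to((r[0]+15,-210,41))
E
```

```text
time: 10.2
tool_pos: [444.4, -208.8, 41.1]
orientation: [[-0.025, -1.0, 0.002], [-1.0, 0.025, -0.001], [0.001, -0.002, -1.0]]
ft_force: [-1.6, 0.5, 11.1]
grip_width: 0.2
gripper_force: 5.3
time: 10.82
tool_pos: [444.6, -208.7, 55.7]
orientation: [[-0.025, -1.0, 0.001], [-1.0, 0.025, -0.0], [0.0, -0.001, -1.0]]
ft_force: [0.3, -0.8, 0.0]
grip_width: 0.2
gripper_force: 0.0
tube x,y,z 457.9 -189.4 19.3 axis deg 88.57 ylim [-258.7 -127.7]
label ang [34.7 44.7 60.6] 45
t 10.88 pos [ 444.3 -208.6   55.3] yaw -91.47 tilt z [ 0.001 -0.    -1.   ] shift(units) [ 0.017 -0.713  0.359] j6 [-0.04  0.25 -0.61 -0.   -0.72  0.01] F [-0.8 -0.7 -0.4]
```

```bash
python3 -m creep '[{"jaw":0,"x":0,"y":-0.71,"z":0,"roll":0},{"jaw":0,"x":0,"y":0,"z":0.25,"roll":0},{"jaw":0,"x":0,"y":0,"z":0.06,"roll":0},{"jaw":0,"x":0,"y":0,"z":0.07,"roll":0},{"jaw":0,"x":0,"y":0,"z":0,"roll":0}]'
```

```text
time: 11.5
tool_pos: [474.0, -209.4, 41.1]
orientation: [[-0.025, -1.0, 0.004], [-1.0, 0.025, -0.001], [0.001, -0.004, -1.0]]
ft_force: [1.7, 2.1, 9.2]
grip_width: 0.3
gripper_force: 4.7
```

```bash
python3 -m creep '[{"jaw":0,"x":0,"y":0.14,"z":0,"roll":0},{"jaw":0,"x":0,"y":0.14,"z":0,"roll":0},{"jaw":0,"x":0,"y":0.14,"z":0,"roll":0},{"jaw":0,"x":0,"y":0.14,"z":0,"roll":0},{"jaw":0,"x":0,"y":0.14,"z":0,"roll":0},{"jaw":0,"x":0,"y":0.14,"z":0,"roll":0},{"jaw":0,"x":0,"y":0.14,"z":0,"roll":0},{"jaw":0,"x":0,"y":0.14,"z":0,"roll":0},{"jaw":0,"x":0,"y":0.14,"z":0,"roll":0},{"jaw":0,"x":0,"y":0.14,"z":0,"roll":0},{"jaw":0,"x":0,"y":0,"z":0,"roll":0}]'
python3 -m creep '[{"jaw":0,"x":0,"y":0,"z":-0.04,"roll":0},{"jaw":0,"x":0,"y":0,"z":-0.04,"roll":0},{"jaw":0,"x":0,"y":0,"z":-0.3,"roll":0},{"jaw":0,"x":0,"y":0,"z":-0.8,"roll":0},{"jaw":0,"x":0,"y":-1,"z":-0.5,"roll":0},{"jaw":0,"x":0,"y":-1,"z":-0.5,"roll":0},{"jaw":0,"x":0,"y":-1,"z":-0.3,"roll":0},{"jaw":0,"x":0,"y":-1,"z":0,"roll":0}]'; python3 - <<'E'
from h import *
c=cam('scene','s3.png');r,y=tube(c,(165,270,365,435))
t=cam('top','t3.png');tube(t,(275,350,335,435))
a=cv2.resize(c['color'][160:270,355:440],None,fx=5,fy=5); b=cv2.resize(t['color'][270:350,335:405],None,fx=5,fy=5)
im=np.zeros((550,780,3),np.uint8); im[:,:425]=a; im[:400,425:775]=b; cv2.imwrite('pics/crop3.png',im[:,:,::-1])
to((r[0],y,3))
E
```

```text
time: 12.88
tool_pos: [417.1, -208.1, 41.1]
orientation: [[-0.025, -1.0, 0.003], [-1.0, 0.025, -0.001], [0.001, -0.003, -1.0]]
ft_force: [-1.8, 0.4, 11.5]
grip_width: 0.5
gripper_force: 5.2
time: 13.88
tool_pos: [578.3, -212.2, 141.1]
orientation: [[-0.025, -1.0, 0.003], [-1.0, 0.025, -0.0], [0.0, -0.003, -1.0]]
ft_force: [0.1, -1.0, 0.9]
grip_width: 0.3
gripper_force: 0.0
tube x,y,z 430.0 -205.8 19.0 axis deg 88.58 ylim [-285.9 -127.1]
label ang [-31.1   2.9  35.6] 304
tube x,y,z 429.7 -210.9 19.3 axis deg 88.82 ylim [-290.4 -132. ]
label ang [-30.9   4.   44.7] 443
t 13.97 pos [ 579.6 -212.1  139.2] yaw -91.42 tilt z [ 0.001 -0.001 -1.   ] shift(units) [-0.067  3.747  3.402] j6 [-0.03  0.33 -0.24  0.   -1.    0.01] F [-1.2  1.1 -0.8]
```

View pics/crop3.png

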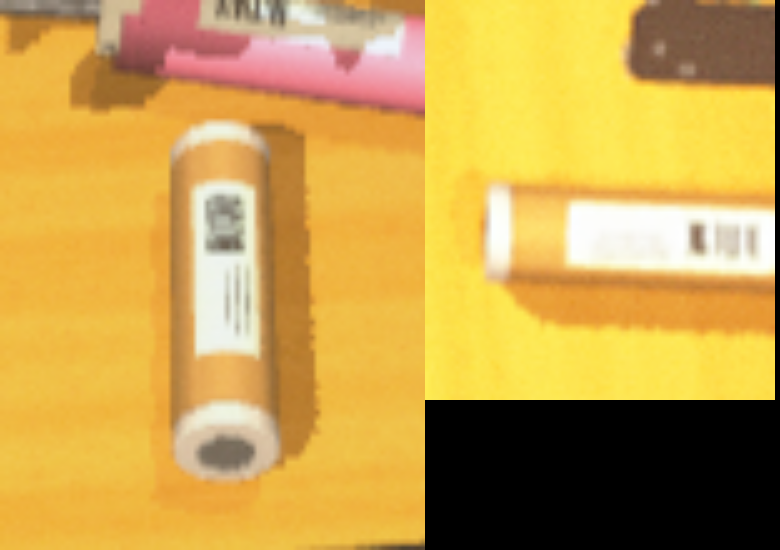

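The crop shows the white label facing up (scene crop, centred at about (226,270)), with its edges at about -31° and +35°. It is within about 3° of straight up and lying untouched. Next I'll grasp it.

```bash
python3 -m creep '[{"jaw":1,"x":-0.02,"y":0.94,"z":0,"roll":0},{"jaw":1,"x":-0.02,"y":0.94,"z":0,"roll":0},{"jaw":1,"x":-0.02,"y":0.94,"z":0,"roll":0},{"jaw":1,"x":-0.02,"y":0.93,"z":0,"roll":0},{"jaw":1,"x":0,"y":0,"z":0.6,"roll":0},{"jaw":1,"x":0,"y":0,"z":0.6,"roll":0},{"jaw":1,"x":0,"y":0,"z":0,"roll":0}]'; python3 - <<'E'
from h import *
to((430,-209,3),-91.4); print(ctrl.get_obs()['grip_width'])
E
```

```text
time: 14.85
tool_pos: [424.7, -204.8, 90.2]
orientation: [[-0.026, -1.0, -0.003], [-1.0, 0.026, 0.0], [-0.0, 0.003, -1.0]]
ft_force: [-0.1, -0.2, 0.8]
grip_width: 65.2
gripper_force: 0.0
t 14.85 pos [ 424.7 -204.8   90.2] yaw -91.49 tilt z [-0.003  0.    -1.   ] shift(units) [ 0.101 -0.143  2.179] j6 [-0.03  0.17 -0.61 -0.   -0.8   0.  ] F [-0.1 -0.2  0.8]
roll units -0.02
65.22804231065135
```

```bash
python3 -m creep '[{"jaw":1,"x":0.1,"y":-0.1,"z":0,"roll":0},{"jaw":1,"x":0,"y":0,"z":0,"roll":0},{"jaw":1,"x":0,"y":0,"z":0,"roll":0}]'; python3 - <<'E'
from h import *
to((430,-209,3),-91.4); print(ctrl.get_obs()['grip_width'])
E
```

```text
time: 15.22
tool_pos: [430.7, -209.2, 91.5]
orientation: [[-0.026, -1.0, 0.001], [-1.0, 0.026, -0.0], [0.0, -0.001, -1.0]]
ft_force: [-0.4, 0.4, -0.7]
grip_width: 86.9
gripper_force: 0.0
t 15.22 pos [ 430.7 -209.2   91.5] yaw -91.48 tilt z [ 0.001 -0.    -1.   ] shift(units) [-0.004  0.021  2.212] j6 [-0.04  0.17 -0.59 -0.   -0.8   0.01] F [-0.4  0.4 -0.7]
roll units -0.02
86.94367391136457
```

```bash
python3 -m creep '[{"jaw":1,"x":0,"y":0.02,"z":0.6,"roll":0},{"jaw":1,"x":0,"y":0,"z":0.6,"roll":0},{"jaw":1,"x":0,"y":0,"z":0.6,"roll":0},{"jaw":1,"x":0,"y":0,"z":0.25,"roll":0},{"jaw":1,"x":0,"y":0,"z":0.15,"roll":0},{"jaw":1,"x":0,"y":0,"z":0,"roll":0},{"jaw":0.4,"x":0,"y":0,"z":0,"roll":0},{"jaw":0.4,"x":0,"y":0,"z":0,"roll":0},{"jaw":0.4,"x":0,"y":0,"z":0,"roll":0},{"jaw":0.4,"x":0,"y":0,"z":0,"roll":0},{"jaw":0.4,"x":0,"y":0,"z":0,"roll":0}]' 20
```

```text
time: 16.6
tool_pos: [430.6, -209.1, 3.3]
orientation: [[-0.025, -1.0, 0.002], [-1.0, 0.025, -0.0], [0.0, -0.002, -1.0]]
ft_force: [-0.3, 1.1, 0.4]
grip_width: 43.2
gripper_force: 20.3
```

```bash
python3 -m creep '[{"jaw":0.4,"x":0,"y":0,"z":0,"roll":0},{"jaw":0.4,"x":0,"y":0,"z":0,"roll":0}]' 20
python3 - <<'E'
from h import *
for n,bx,sp in(('scene',(325,450,300,400),0),('top',(232,308,178,262),0)):
    c=cam(n);P=cloud(c)[bx[0]:bx[1],bx[2]:bx[3]].reshape(-1,3);im=c['color']
    k=P[(P[:,2]>40)&(P[:,2]<75)]
    (x,y),(w,h),a=cv2.minAreaRect(k[:,:2].astype(np.float32)); print(n,x,y,w,h,a,np.percentile(k[:,2],[50,99]))
to((530,162,120),-101.3)
E
```

```text
time: 16.85
tool_pos: [430.6, -209.1, 3.3]
orientation: [[-0.025, -1.0, 0.002], [-1.0, 0.025, -0.0], [0.0, -0.002, -1.0]]
ft_force: [2.5, -0.8, 1.8]
grip_width: 43.7
gripper_force: 20.0
scene 530.2716674804688 163.57669067382812 127.00247192382812 90.52376556396484 78.98050689697266 [51.81208541 62.69948841]
top 529.5802001953125 160.123291015625 126.88813018798828 90.55879974365234 79.54751586914062 [52.37977727 62.65029953]
t 16.95 pos [ 430.6 -209.1    3.3] yaw -91.45 tilt z [ 0.002 -0.    -1.   ] shift(units) [-9.337 -2.255 -2.916] j6 [-0.04  0.32 -0.68  0.   -0.57  0.01] F [ 2.9 -0.1  2.1]
roll units 1.97
```

```bash
python3 -m creep '[{"jaw":0.4,"x":0,"y":0,"z":-0.3,"roll":0},{"jaw":0.4,"x":0,"y":0,"z":-0.6,"roll":0},{"jaw":0.4,"x":0,"y":0,"z":-0.6,"roll":0},{"jaw":0.4,"x":0,"y":0,"z":-0.6,"roll":0},{"jaw":0.4,"x":0,"y":0,"z":-0.6,"roll":0},{"jaw":0.4,"x":0,"y":0,"z":-0.4,"roll":0},{"jaw":0.4,"x":0,"y":0,"z":0,"roll":0}]'
python3 -m creep '[{"jaw":0.4,"x":-0.4,"y":-0.1,"z":0,"roll":0},{"jaw":0.4,"x":-0.8,"y":-0.2,"z":0,"roll":0},{"jaw":0.4,"x":-0.9,"y":-0.2,"z":0,"roll":0},{"jaw":0.4,"x":-0.9,"y":-0.2,"z":0,"roll":0},{"jaw":0.4,"x":-0.9,"y":-0.2,"z":0,"roll":0},{"jaw":0.4,"x":-0.9,"y":-0.2,"z":0,"roll":0},{"jaw":0.4,"x":-0.9,"y":-0.2,"z":0,"roll":0},{"jaw":0.4,"x":-0.9,"y":-0.2,"z":0,"roll":0},{"jaw":0.4,"x":-0.9,"y":-0.3,"z":0,"roll":0},{"jaw":0.4,"x":-0.9,"y":-0.3,"z":0,"roll":0},{"jaw":0.4,"x":-0.6,"y":-0.1,"z":0,"roll":0},{"jaw":0.4,"x":-0.3,"y":-0.05,"z":0,"roll":0}]'
python3 -m creep '[{"jaw":0.4,"x":0,"y":0,"z":0,"roll":0.95},{"jaw":0.4,"x":0,"y":0,"z":0,"roll":0.95},{"jaw":0.4,"x":0,"y":0,"z":0,"roll":0},{"jaw":0.4,"x":0,"y":0,"z":0,"roll":0}]'
python3 - <<'E'
from h import *
to((530,162,38),-101.1)
E
```

```text
time: 17.82
tool_pos: [429.4, -209.0, 128.0]
orientation: [[-0.026, -1.0, 0.001], [-1.0, 0.026, 0.0], [-0.0, -0.001, -1.0]]
ft_force: [-0.4, 0.7, -1.5]
grip_width: 43.4
gripper_force: 20.0
time: 19.32
tool_pos: [528.4, 161.6, 126.0]
orientation: [[-0.025, -1.0, -0.002], [-1.0, 0.025, -0.001], [0.001, 0.002, -1.0]]
ft_force: [-0.4, 0.0, -1.5]
grip_width: 43.5
gripper_force: 20.0
time: 19.82
tool_pos: [528.8, 160.2, 126.9]
orientation: [[-0.189, -0.982, -0.0], [-0.982, 0.189, -0.0], [0.0, 0.0, -1.0]]
ft_force: [0.5, -0.2, -1.1]
grip_width: 43.7
gripper_force: 20.0
t 19.82 pos [528.8 160.2 126.9] yaw -100.89 tilt z [-0. -0. -1.] shift(units) [-0.051 -0.02   2.223] j6 [ 0.65  0.25 -0.39 -0.   -0.93 -0.84] F [ 0.5 -0.2 -1.1]
roll units 0.04
```

```bash
python3 -m creep '[{"jaw":0.4,"x":-0.05,"y":-0.02,"z":0.4,"roll":0.04},{"jaw":0.4,"x":0,"y":0,"z":0.5,"roll":0},{"jaw":0.4,"x":0,"y":0,"z":0.4,"roll":0},{"jaw":0.4,"x":0,"y":0,"z":0.3,"roll":0},{"jaw":0.4,"x":0,"y":0,"z":0.3,"roll":0},{"jaw":0.4,"x":0,"y":0,"z":0.1,"roll":0},{"jaw":0.4,"x":0,"y":0,"z":0.1,"roll":0},{"jaw":0.4,"x":0,"y":0,"z":0,"roll":0}]'
python3 - <<'E'
from h import *
to((530,162,39),-101.1)
r,y=tube(cam('top'),(225,315,165,275))
E
```

```text
time: 20.82
tool_pos: [530.4, 162.4, 43.0]
orientation: [[-0.194, -0.981, 0.0], [-0.981, 0.194, 0.0], [-0.0, -0.0, -1.0]]
ft_force: [-0.0, -0.1, -1.9]
grip_width: 43.3
gripper_force: 20.0
t 20.82 pos [530.4 162.4  43. ] yaw -101.17 tilt z [ 0.  0. -1.] shift(units) [0.011 0.007 0.1  ] j6 [ 0.65  0.35 -0.48  0.   -0.74 -0.85] F [-0.  -0.1 -1.9]
roll units -0.01
tube x,y,z 515.0 110.9 55.2 axis deg 133.11 ylim [ 78.6 144.8]
label ang [-60.4  24.7  51.9] 58
```

```bash
python3 -m creep '[{"jaw":0.4,"x":0,"y":0,"z":0.05,"roll":0},{"jaw":0.4,"x":0,"y":0,"z":0.05,"roll":0},{"jaw":0.4,"x":0,"y":0,"z":0,"roll":0}]'
```

```text
time: 21.25
tool_pos: [530.6, 162.4, 39.1]
orientation: [[-0.194, -0.981, 0.001], [-0.981, 0.194, 0.0], [-0.0, -0.001, -1.0]]
ft_force: [0.3, -0.2, -0.6]
grip_width: 43.4
gripper_force: 20.0
```

```bash
python3 -m creep '[{"jaw":0.4,"x":0,"y":0,"z":0.025,"roll":0},{"jaw":0.4,"x":0,"y":0,"z":0,"roll":0}]'
```

```text
time: 21.5
tool_pos: [530.8, 162.5, 38.7]
orientation: [[-0.193, -0.981, 0.001], [-0.981, 0.193, 0.0], [-0.0, -0.001, -1.0]]
ft_force: [-0.8, -2.4, 5.2]
grip_width: 43.7
gripper_force: 20.0
```

```bash
python3 -m creep '[{"jaw":0.55,"x":0,"y":0,"z":0,"roll":0},{"jaw":0.65,"x":0,"y":0,"z":0,"roll":0},{"jaw":0.8,"x":0,"y":0,"z":0,"roll":0},{"jaw":0.9,"x":0,"y":0,"z":0,"roll":0},{"jaw":0.9,"x":0,"y":0,"z":-0.2,"roll":0},{"jaw":0.9,"x":0,"y":0,"z":-0.5,"roll":0},{"jaw":0.9,"x":0,"y":0,"z":-1,"roll":0},{"jaw":0.9,"x":0,"y":0,"z":-1,"roll":0},{"jaw":0.9,"x":0,"y":0,"z":-1,"roll":0},{"jaw":0.9,"x":0,"y":0,"z":0,"roll":0}]'
python3 -m creep '[{"jaw":0.9,"x":1,"y":0,"z":0,"roll":0},{"jaw":0.9,"x":1,"y":0,"z":0,"roll":0},{"jaw":0.9,"x":1,"y":0,"z":0,"roll":0},{"jaw":0.9,"x":1,"y":0,"z":0,"roll":0},{"jaw":0.9,"x":1,"y":0,"z":0,"roll":0},{"jaw":0.9,"x":1,"y":0,"z":0,"roll":0},{"jaw":0.9,"x":0,"y":0,"z":0,"roll":0}]'
python3 - <<'E'
from h import *
c=cam('scene','s5.png');P=cloud(c);im=c['color'].astype(int)
for n,c in(('s',c),('t',cam('top','t5.png'))):
    P=cloud(c).reshape(-1,3);im=c['color'].reshape(-1,3).astype(int)
    near=(np.hypot(P[:,0]-530,P[:,1]-162)<95)
    q=P[near&(P[:,2]>64)&(P[:,2]<90)]
    (x,y),(w,h),a=cv2.minAreaRect(q[:,:2].astype(np.float32)); print(n,x,y,w,h,a,np.percentile(q[:,2],99))
    d=np.array([np.cos(np.radians(79)),np.sin(np.radians(79))]); nrm=np.array([d[1],-d[0]])
    L=P[near&(P[:,2]>60)&(im.min(1)>160)]; e=(L[:,:2]-[x,y]); L=L[abs(e@d)<40]; e=e[abs(e@d)<40]
    print('label',np.percentile(np.degrees(np.arctan2(e@nrm,L[:,2]-55)),[3,50,97]))
cv2.imwrite('pics/crop5.png',cv2.resize(cv2.imread('pics/s5.png')[250:460,180:420],None,fx=2.5,fy=2.5))
to((0,0,0))
E
```

```text
time: 22.75
tool_pos: [532.1, 163.3, 190.2]
orientation: [[-0.193, -0.981, 0.006], [-0.981, 0.193, 0.004], [-0.005, -0.005, -1.0]]
ft_force: [-0.5, -0.4, -0.4]
grip_width: 79.2
gripper_force: 0.0
time: 23.62
tool_pos: [482.6, -75.1, 185.6]
orientation: [[-0.197, -0.98, -0.001], [-0.98, 0.197, -0.0], [0.0, 0.001, -1.0]]
ft_force: [0.6, 0.2, 0.5]
grip_width: 78.9
gripper_force: 0.0
s 538.5364990234375 160.56166076660156 162.19020080566406 58.32168197631836 78.71025848388672 79.3245019662267
label [-48.33134583 -20.82269184  13.47638407]
t 569.404296875 218.9700164794922 34.56492233276367 0.0 114.45035552978516 67.24804471559953Traceback (most recent call last):
  File "<stdin>", line 10, in <module>
    return _quantile_unchecked(
        a, q, axis, out, overwrite_input, method, keepdims, weights)
    return _ureduce(a,
                    func=_quantile_ureduce_func,
    ...<5 lines>...
                    overwrite_input=overwrite_input,
                    method=method)
    r = func(a, **kwargs)
    result = _quantile(arr,
                       quantiles=q,
    ...<2 lines>...
                       out=out,
                       weights=wgt)
    slices_having_nans = np.isnan(arr[-1, ...])
                                  ~~~^^^^^^^^^
IndexError: index -1 is out of bounds for axis 0 with size 0
```

```bash
python3 -m creep '[{"jaw":0.9,"x":1,"y":0,"z":-0.5,"roll":0},{"jaw":0.9,"x":1,"y":0,"z":-0.5,"roll":0},{"jaw":0.9,"x":1,"y":0,"z":0,"roll":0},{"jaw":0.9,"x":1,"y":0,"z":0,"roll":0},{"jaw":0.9,"x":1,"y":0,"z":0,"roll":0},{"jaw":0.9,"x":0,"y":0,"z":0,"roll":0}]'
python3 - <<'E'
from h import *
d=np.array([np.cos(np.radians(79)),np.sin(np.radians(79))]); nrm=np.array([d[1],-d[0]])
for n in('scene','top'):
    c=cam(n,n+'6.png')
    P=cloud(c).reshape(-1,3);im=c['color'].reshape(-1,3).astype(int)
    e=P[:,:2]-[530,162]; u=e@d; v=e@nrm
    near=(abs(u)<95)&(abs(v)<26)&(P[:,2]>64)&(P[:,2]<90)
    print(n,near.sum(),'along',np.percentile(u[near],[1,99]).round(1),'top z',np.percentile(P[near,2],98))
    for s in(-65,0,65):
        k=near&(abs(u-s)<12)
        f=np.polyfit(v[k],P[k,2]**1,2); print(' ridge v',s,(-f[1]/2/f[0]).round(1))
    L=near&(abs(u)<42)&(im.min(1)>160); print(' label',np.percentile(np.degrees(np.arctan2(v[L],P[L,2]-55)),[3,50,97]),L.sum())
cv2.imwrite('pics/crop6.png',np.hstack([cv2.resize(cv2.imread('pics/scene6.png')[270:460,190:420],(480,400)),cv2.resize(cv2.imread('pics/top6.png')[140:320,160:320],(320,400))]))
E
```

```text
time: 24.48
tool_pos: [445.0, -270.3, 225.4]
orientation: [[-0.195, -0.981, -0.001], [-0.981, 0.195, 0.0], [0.0, 0.001, -1.0]]
ft_force: [0.8, 0.0, 0.1]
grip_width: 78.6
gripper_force: 0.0
scene 2139 along [-77.9  79.9] top z 78.7564095070226
 ridge v -65 -0.2
 ridge v 0 0.2
 ridge v 65 0.6
 label [-32.01781179   4.29416782  37.00522787] 586
top 1212 along [-70.3  76.3] top z 79.18849041831325
 ridge v -65 -0.0
 ridge v 0 -0.1
 ridge v 65 -0.5
 label [-32.34563165   2.82010127  42.36156139] 456
```

View pics/crop6.png

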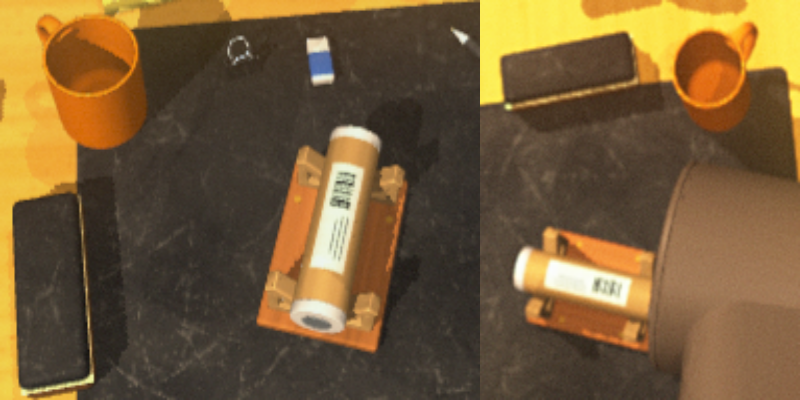

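The tube lies in both saddles, centred and aligned (scene crop, at about (340,225)). Its label faces up within about 3°, the bystanders look undisturbed and the arm is clear.

```bash
python3 -c "
from plant import ctrl
print(ctrl.job_done())"
```

```text
the job is handed in; nothing more can be done
None
```

I rolled the tube label-up, let it lie, then laid it in both cradle saddles, centred to within a few mm and label about 3° from up; the job is handed in at about 25 s, with no verdict returned.

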